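Load the revolving cell charger and click it on

TASK

Put the yellow torch cell, button end up, into the empty cup at the orange load mark of the revolving charger and press it gently down past the side spring until the sprung contact disc under it, whose height you have to feel for, is hard down. Then turn the carousel by its knob one click clockwise (seen from above), no further, so that the cell stands at the charging post, and let go. Leave the other things on the ledge where they are.

Things in the scene. Friction and masses are not known exactly. Their poses are not given: they have to be found in the camera images.
- cell: The cell to load, standing on end on the ledge, button up: cylinder 26.5 mm in diameter, 65 mm tall with its button, yellow wrap, white top end, steel button 12 mm across and 1.5 mm high; foot bevelled 2 mm; 75 to 115 g. The two cells already in the charger look the same but are fixed in it. Origin: centre of the underside, z up through the button.
- charger: Fixed round black housing of the revolving charger, 182 mm across, 21.5 mm high, on screw feet that hold it 1 to 11 mm above the ledge (differs from start to start). Origin: centre of the housing's underside, on the carousel's axis; z up, -x points to the load mark. Heights below are above this underside.
- load_mark (a point): Top of the orange tab (22 x 30 mm) on the housing's skirt that marks the loading place, 98 mm from the axis, 21.5 mm above the housing's underside.
- post (a point): Top of the black charging post (26 x 46 mm, green lamp on top) outside the carousel: 108 mm from the axis, 70 mm above the underside, one click (60 degrees) clockwise of the load mark.
- charge_place (a point): Fixed point where the loaded cup's bottom centre must come to stand, beside the charging post: 62 mm from the axis, 30 mm above the underside.
- seat: The cup to load: its bottom centre, 30 mm above the underside, 62 mm from the axis; starts at the load mark, turns with the carousel. Inside, a sprung brass contact disc (20 mm across) sits on a set screw: its top is 3 to 17 mm above this origin, which differs from start to start and must be felt. It gives 2 mm under 1 to 3 N, then is hard: the cell is home, 32 to 46 mm of it showing.
- cup_mouth (a point): Centre of that cup's mouth, level with its rim, 64 mm above the underside; bore 28.8 mm, 34 mm deep; mouth flared to 35 mm inside (42 mm outside), narrowing over the top 6 mm. The carousel is white with six such grey cups 60 degrees apart; the two next clockwise of this one hold yellow cells, the others are empty.
- contact (a point): Nose of that cup's sprung side contact, in the outer wall 21 mm above the cup's bottom. It stands 3 mm into the bore and presses the cell to the inner wall: a cell does not drop home but is pushed, some 2 to 7 N, until the disc is hard down, and stays there. More than 20 N on the disc is too much; some 4 N sideways at a cup can turn the carousel out of its click.
- knob (a point): Middle of the carousel's orange bar knob, on the axis, 92 mm above the underside: bar 50 mm long, 18 mm wide, 36 mm high (top at 110 mm), gripped across its width; its length runs along this point's x axis, at the start the line from load mark to axis. Cells in the cups reach up to 110 mm above the underside and in to 47 mm from the axis.
- wheel (a joint): Angle of the carousel in rad: 0 at the start, growing clockwise seen from above, without end stops. A spring detent every 1.047 rad (one click, 60 degrees) resists with about 0.3 N m on leaving a click, less towards halfway, then pulls on into the next click.
- grey_cell: A thicker grey throw-away cell, 33 mm in diameter, 61 mm tall, standing on end; not to be used. Origin: centre of its underside.
- jar: Glass jar with a brass twist cap, 62 mm in diameter, 84 mm tall. Origin: centre of its underside.
- torch: Black torch standing on its head, 42 mm in diameter at the foot, 31 mm above, 142 mm tall. Origin: centre of its underside.
- dish: Speckled white ceramic ring dish, 100 mm across, 26 mm high. Origin: centre of its underside.
- whistle: Blue plastic whistle lying on the ledge, about 48 x 18 x 22 mm. Origin: under its round chamber.
- keys: Steel key ring with three keys lying on the ledge, about 80 x 50 x 5 mm. Origin: centre of the ring.

How it is judged:
By the outcome, as a careful person would: the job done as asked, in the order asked, and still so for the second after the job is handed in, with the robot touching nothing.
It also fails if it takes over 69 s, if anything falls off the work surface, if the arm or the gripper's body presses on something with over 40 N, if the wrist force passes 120 N, or if a joint passes its speed limit or range.

ROBOT

A 6-joint arm with a two-finger parallel gripper is mounted at the origin on the work surface. World frame = base frame: x ahead of the robot, y to its left, z up, the work surface at z = 0. Lengths are in m, angles in rad, forces in N, time in s.
With the tool pointing down it reaches from about 0.375 to 0.975 m from the base axis. Payload 3.8 kg.
Tool frame: the origin (TCP) lies where the fingers leave the gripper's body, on its centre line; the fingertips stand 73 mm ahead of it and the grasp point (between the pads) lies 54 mm ahead of it; x points along the fingers, y is the direction in which the jaws open and shut, and the axes are right-handed (so a half turn about x gives the same grasp; the last joint's range is limited). The gripper opens to 85 mm and grips with 20 to 120 N. Pads are 22 mm wide; open, the fingers measure 114 mm over their backs; the gripper's body (76 mm by 85 mm) begins 54 mm behind the grasp point. The pads swing forward as they close: fully open they stand 13 mm farther back than shut.
Start: joints at [1.148, 0.264, 1.604, -0, 1.274, -0.037], TCP at [0.254, 0.625, 0.304] pointing down, gripper open.
Joint ranges: [-2.63, 2.63], [-0.94, 2.18], [0.31, 2.57], [-1.31, 4.45], [0, 2.66], [-2.55, 2.55]. Speed limits (rad/s): [2.57, 2.57, 3.14, 3.14, 3.14, 3.14].

INTERFACE

Orientations are given as a unit quaternion [w, x, y, z].
In Python, from cell import arm gives the robot as it stands.
- The arm moves only by the tool play_rows, never from a script. Its argument "series" is a list of rows, each an object with "offset": the shift along the tool's x, y, z in m, a list of three; "delta_rot": the turn, a rotation vector about the tool's x, y, z in units of 6 degrees (1.0 is 6 degrees), a list of three; "hand": the gripper's target within -1 to 1 (fully open at 1, half-way at 0, shut at -1). A call has 1 to 20 rows; each row shifts and turns the pose as measured when the row begins, along the tool's axes as they then stand; what a row does not reach is not made up. A row lasts 1/12 s, in which the tool goes at most 41.7 mm and 7.16 degrees, less where a joint would pass 70% of its speed; a pose out of reach is approached as far as the arm can. A call is refused whole if a number of a shift passes 0.0417 or a number of a turn 1, either way. A call with a gripper value outside its range is refused whole. The fingers move at their own pace and stop on an object; "grip_force" is the grip in N (left out, the last holds). Time passes only in rows, so rows that do not move let the fingers close. It gives the time, the measured TCP pose, the force and the opening at its end, in the units of the state.
- arm.sense(): the state, without advancing time (a new reading comes with each control period).
- arm.get_image(name): name is "side" or "top" or "wrist"; returns a dict with "img" (400x640x3 uint8, red, green, blue), "fx", "fy", "cx", "cy" (pixels), "R" (3x3) and "t" (3): a world point X has camera coordinates R X + t; the wrist camera has in their place "mount" (4x4, takes a point from camera to tool coordinates, whose origin is the TCP and whose axes are the tool frame's). Camera axes: x right, y down, z forward; pixel columns grow to the right and rows downward; lengths in m; the calibration is good to about 2 mm. A picture is of the moment at which its call begins: read the wrist's pose just before it. There is no depth.
- arm.finish_job(): hands the job in, once; it reports no verdict.
The state is a dict: "clock": time; "joint_pos": joint angles; "joint_vel": joint speeds; "effort": joint torques, N m; "eef_pos": TCP position; "tcp_rot": TCP orientation; "ft_force": force on the tool from outside, world axes, zero at the start; "torque": the same for the moment, N m; "opening": finger opening in m.
Only numpy, scipy, OpenCV 4.12 (cv2) and the standard library are available. Lean on these libraries where they do the work, as an engineer would, in place of code of your own. Each camera call takes 0.05 s, during which the arm holds its last target.

## Working session

There is one attempt and no reset: what is moved stays moved. The work goes in short steps, Python scripts to look and compute and a tool call to move; the robot and the scene stay as the last step left them, time stands still between calls to the robot, and variables do not carry over. Pictures are saved under pics/ and viewed, and the job is handed in when it is done.

Besides the shell and the picture viewer there is one more tool, called after "Emit:" by a JSON object that holds its "method" and its "body". play_rows: Moves the arm, as the interface text tells. Its arguments: {"type":"object","properties":{"series":{"type":"array"},"grip_force":{"type":"number"}},"required":["series"]}

```bash
ls; mkdir -p pics
python3 - <<'E'
from cell import arm
import cv2,json,pickle
s=arm.sense(); print(s)
for n in ("side","top","wrist"):
    d=arm.get_image(n); pickle.dump(d,open(f"pics/{n}0.pkl","wb"))
    cv2.imwrite(f"pics/{n}0.png",d["img"][:,:,::-1])
    print(n,{k:(v.tolist() if hasattr(v,'tolist') else v) for k,v in d.items() if k!="img"})
E
```

```text
pics
{'clock': 0.0, 'joint_pos': array([ 1.14811686e+00,  2.64769782e-01,  1.60537843e+00, -3.31474097e-07,
        1.27369383e+00, -3.69130940e-02]), 'joint_vel': array([ 7.05374417e-04,  5.79931999e-04,  2.36052760e-05,  1.65123044e-03,
       -1.70540862e-04,  5.79854381e-04]), 'effort': array([-1.18463959e-03, -5.15107334e+01, -3.67312217e+01, -1.08050222e-04,
        1.29032318e-02,  1.02212144e-05]), 'eef_pos': array([0.25375851, 0.62487185, 0.30254824]), 'tcp_rot': array([ 0.69381247,  0.13477036,  0.69417454, -0.13631916]), 'ft_force': array([-0.48539424,  0.51506624, -0.66700622]), 'torque': array([0.01677548, 0.01168479, 0.0142063 ]), 'opening': 0.08561966327010502}
side {'fx': 426.9697372104191, 'fy': 426.9697372104191, 'cx': 312.88496550511996, 'cy': 198.23276194752498, 'R': [[-0.7631445918988804, -0.6459576139446376, -0.018684026398026805], [-0.3153339565589566, 0.3974658061506064, -0.8617339663619644], [0.5640698783806539, -0.6517359081161628, -0.5070162506031094]], 't': [0.44563275338608904, 0.2544048198499686, 0.7522882784655441]}
top {'fx': 470.95044803698113, 'fy': 470.95044803698113, 'cx': 321.8903812762739, 'cy': 196.7146240255129, 'R': [[0.02570980681320746, -0.9996275470230299, 0.009152762771280484], [-0.9960864048391265, -0.02639107910786167, -0.08435274173484905], [0.08456287559142667, -0.00694824986902284, -0.9963939190377803]], 't': [0.0003606030726626641, 0.5650554822026037, 1.2886749212421194]}
wrist {'fx': 292.53326790650107, 'fy': 292.53326790650107, 'cx': 321.4163982636633, 'cy': 205.38152465830967, 'mount': [[0.0015285520180744895, -0.2643565450779278, 0.9644238075676009, -0.06994891744005605], [0.9999988281276891, 0.00032184092125989806, -0.001496716963508402, 0.00027644677459059963], [8.527587872005803e-05, 0.9644249651957808, 0.2643567272364023, -0.06576594580928122], [0.0, 0.0, 0.0, 1.0]]}
```

View pics/side0.png

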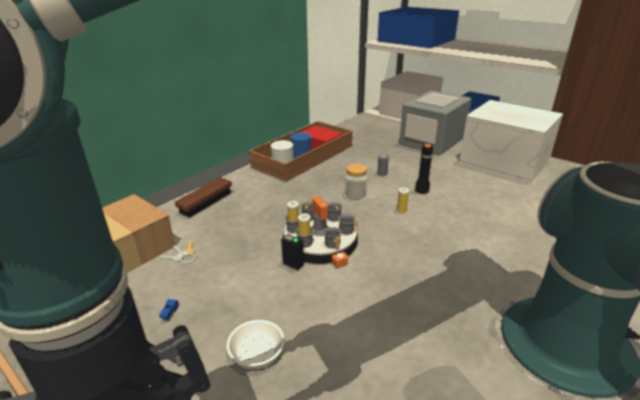

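View pics/top0.png

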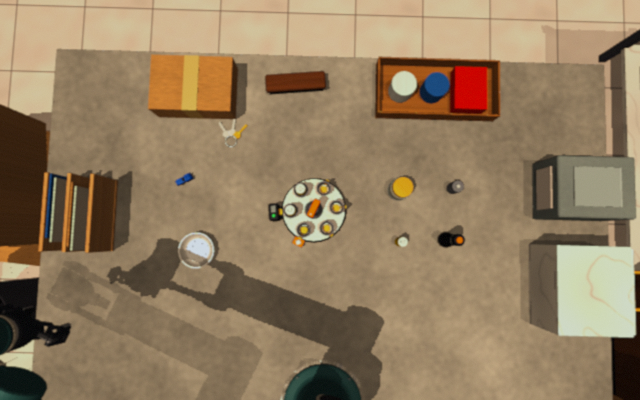

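View pics/wrist0.png

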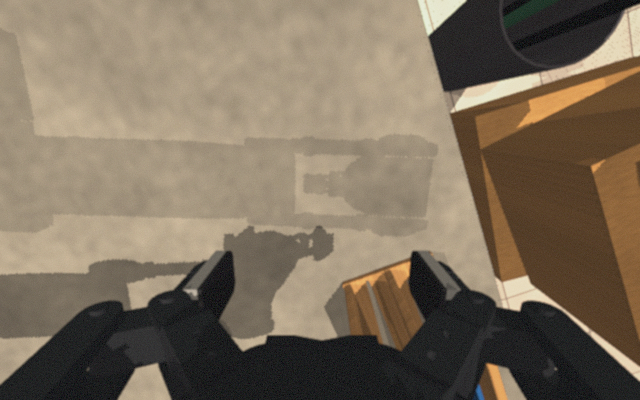

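```bash
cat > h.py <<'E'
import numpy as np,cv2,pickle
from scipy.spatial.transform import Rotation as Ro
def load(n): return pickle.load(open(f"pics/{n}.pkl","rb"))
def proj(d,X):
    X=np.atleast_2d(X); c=X@np.array(d["R"]).T+np.array(d["t"])
    return np.c_[d["fx"]*c[:,0]/c[:,2]+d["cx"],d["fy"]*c[:,1]/c[:,2]+d["cy"]]
def ray(d,u,v):
    R=np.array(d["R"]);t=np.array(d["t"])
    return -R.T@t, R.T@np.array([(u-d["cx"])/d["fx"],(v-d["cy"])/d["fy"],1.])
def atz(d,u,v,z):
    o,r=ray(d,u,v); return o+r*(z-o[2])/r[2]
def tri(obs):
    A=np.zeros((3,3));b=np.zeros(3)
    for d,u,v in obs:
        o,r=ray(d,u,v); r=r/np.linalg.norm(r); P=np.eye(3)-np.outer(r,r); A+=P;b+=P@o
    return np.linalg.solve(A,b)
def wristcam(d,pos,q):
    M=np.array(d["mount"]); T=np.eye(4); T[:3,:3]=Ro.from_quat(np.r_[q[1:],q[0]]).as_matrix();T[:3,3]=pos
    W=np.linalg.inv(T@M); e=dict(d);e["R"]=W[:3,:3];e["t"]=W[:3,3];return e
def crop(n,img,x0,y0,x1,y1,k):
    cv2.imwrite(f"pics/{n}.png",cv2.resize(img[y0:y1,x0:x1,::-1],None,fx=k,fy=k,interpolation=cv2.INTER_CUBIC))
E
python3 - <<'E'
from h import *
crop("t1",load("top0")["img"],260,170,420,260,5)
crop("s1",load("side0")["img"],270,160,430,275,5)
E
```

```text
(no output)
```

View pics/t1.png

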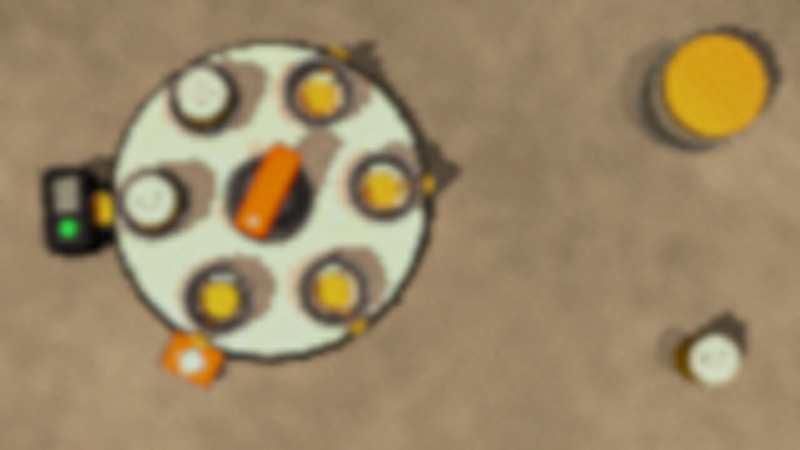

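View pics/s1.png

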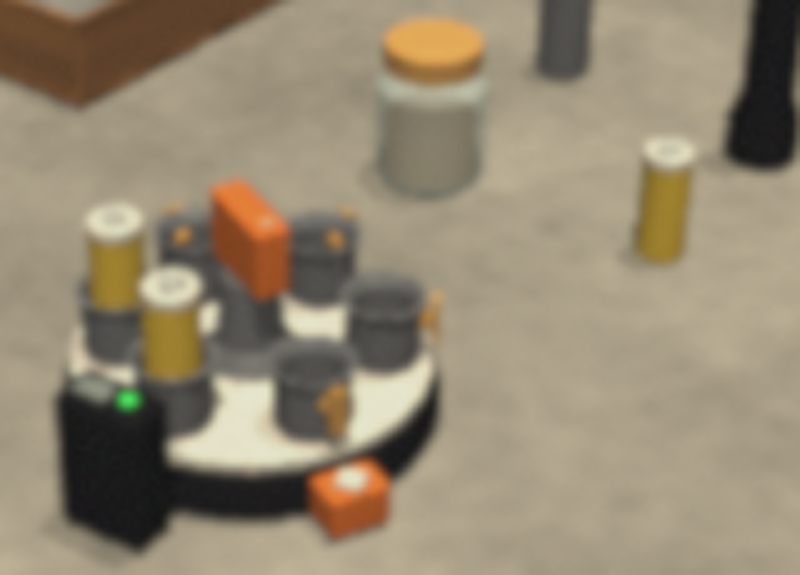

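```bash
cat > fit0.py <<'E'
from h import *
from scipy.optimize import least_squares
T=load("top0");S=load("side0")
def P(x0,y0,k,u,v): return (x0+(u+.5)/k-.5, y0+(v+.5)/k-.5)
t=lambda u,v:P(260,170,5,u,v); s=lambda u,v:P(270,160,5,u,v)
ct=t(713,360);cs=s(668,153)
print("cell top",tri([(T,*ct),(S,*cs)]),atz(T,*ct,.065),atz(S,*cs,.065))
def pol(r,deg,z): a=np.deg2rad(deg);return [r*np.cos(a),r*np.sin(a),z]
M=[(T,t(191,361),pol(98,180,21.5)),(S,s(350,480),pol(98,180,21.5)),
(T,t(220,297),pol(62,180,64)),(T,t(334,289),pol(62,240,64)),(T,t(383,187),pol(62,300,64)),(T,t(319,92),pol(62,0,64)),
(S,s(314,362),pol(62,180,64)),(S,s(386,292),pol(62,240,64)),
(T,t(267,192),pol(0,0,110)),(T,t(68,211),pol(108,120,70))]
def f(p):
    c,sn=np.cos(p[3]),np.sin(p[3]); R=np.array([[c,-sn,0],[sn,c,0],[0,0,1]])
    r=[]
    for d,uv,m in M:
        X=R@(np.array(m)/1000)+[p[0],p[1],p[2]]
        r+=list(proj(d,X)[0]-uv)
    return np.array(r)
r=least_squares(f,[.55,0.02,.005,-2.0+np.pi],loss="soft_l1")
print(r.x,np.rad2deg(r.x[3]));print(f(r.x).reshape(-1,2).round(1).tolist())
E
python3 fit0.py
```

```text
cell top [ 0.4469557  -0.20314261  0.06211591] [ 0.44629757 -0.20303134  0.065     ] [ 0.44518734 -0.1979907   0.065     ]
[ 0.52855089  0.03769647  0.00249133 -0.42273996] -24.22121576772115
[[0.2, -0.4], [0.5, 0.1], [-0.4, 0.4], [-0.1, 0.3], [0.1, -0.1], [-0.1, -0.1], [0.1, -0.6], [0.0, 0.5], [0.1, -0.5], [-0.2, -0.3]]
```

```bash
cat >> h.py <<'E'
def Rq(q): return Ro.from_quat(np.r_[q[1:],q[0]])
def plan(s,pos,ydir):
    """tool-frame shift and rotvec (units of 6deg) to reach pos with x down, y=ydir"""
    x=np.array([0,0,-1.]);y=np.array([ydir[0],ydir[1],0]);y/=np.linalg.norm(y)
    Rt=Ro.from_matrix(np.c_[x,y,np.cross(x,y)]);R=Rq(s["tcp_rot"])
    return R.inv().apply(np.array(pos)-s["eef_pos"]), (R.inv()*Rt).as_rotvec()/np.deg2rad(6)
E
python3 - <<'E'
from h import *
from cell import arm
s=arm.sense(); print(Rq(s["tcp_rot"]).as_matrix().round(3))
yaw=-.4227; u=-np.array([np.cos(yaw),np.sin(yaw)]); t=np.array([-u[1],u[0]])*-1
print(u,t)
c=np.array([.5286,.0377])
for p in ([*(c+.062*u),.32],[.446,-.2,.25]):
    a,b=plan(s,p,t);print(p,a.round(4),b.round(2), plan(s,p,-t)[1].round(2))
E
```

```text
[[-0.001  0.376  0.926]
 [-0.002  0.926 -0.376]
 [-1.    -0.002 -0.   ]]
[-0.91198466  0.4102243 ] [0.4102243  0.91198466]
[np.float64(0.4720569510663885), np.float64(0.06313390684285881), 0.32] [-0.0164 -0.4384  0.4136] [0.35 0.   0.02] [-29.65  -0.03   0.  ]
[0.446, -0.2, 0.25] [ 0.0541 -0.6919  0.4885] [0.35 0.   0.02] [-29.65  -0.03   0.  ]
```

Emit:
{"method": "play_rows", "body": {"series": [{"offset": [-0.001, -0.0275, 0.026], "delta_rot": [0.02, 0, 0], "hand": 1}, {"offset": [-0.001, -0.0275, 0.026], "delta_rot": [0.02, 0, 0], "hand": 1}, {"offset": [-0.001, -0.0275, 0.026], "delta_rot": [0.02, 0, 0], "hand": 1}, {"offset": [-0.001, -0.0275, 0.026], "delta_rot": [0.02, 0, 0], "hand": 1}, {"offset": [-0.001, -0.0275, 0.026], "delta_rot": [0.02, 0, 0], "hand": 1}, {"offset": [-0.001, -0.0275, 0.026], "delta_rot": [0.02, 0, 0], "hand": 1}, {"offset": [-0.001, -0.0275, 0.026], "delta_rot": [0.02, 0, 0], "hand": 1}, {"offset": [-0.001, -0.0275, 0.026], "delta_rot": [0.02, 0, 0], "hand": 1}, {"offset": [-0.001, -0.0275, 0.026], "delta_rot": [0.02, 0, 0], "hand": 1}, {"offset": [-0.001, -0.0275, 0.026], "delta_rot": [0.02, 0, 0], "hand": 1}, {"offset": [-0.001, -0.0275, 0.026], "delta_rot": [0.02, 0, 0], "hand": 1}, {"offset": [-0.001, -0.0275, 0.026], "delta_rot": [0.02, 0, 0], "hand": 1}, {"offset": [-0.001, -0.0275, 0.026], "delta_rot": [0.02, 0, 0], "hand": 1}, {"offset": [-0.001, -0.0275, 0.026], "delta_rot": [0.02, 0, 0], "hand": 1}, {"offset": [0, -0.0275, 0.01], "delta_rot": [0.02, 0, 0], "hand": 1}, {"offset": [0, 0, 0], "delta_rot": [0, 0, 0], "hand": 1}]}}

```text
clock: 1.48
eef_pos: [0.4413, 0.0772, 0.3115]
tcp_rot: [0.692, 0.141, 0.693, -0.147]
ft_force: [-0.4, 0.7, 0.3]
opening: 0.0855
```

```bash
cat > snap.py <<'E'
import sys
from h import *
from cell import arm
s=arm.sense()
print(s["clock"],s["eef_pos"].round(4),s["ft_force"].round(2),s["torque"].round(3),round(s["opening"],4),s["joint_pos"].round(3))
for a in sys.argv[1:]:
    n,name=a.split(":")
    d=arm.get_image(n)
    if n=="wrist": d=wristcam(d,s["eef_pos"],s["tcp_rot"])
    pickle.dump(d,open(f"pics/{name}.pkl","wb")); cv2.imwrite(f"pics/{name}.png",d["img"][:,:,::-1])
E
python3 snap.py wrist:w1
```

```text
1.4833 [0.4413 0.0772 0.3115] [-0.37  0.7   0.28] [ 0.024 -0.015  0.027] 0.0855 [ 0.122 -0.18   2.052 -0.008  1.275 -1.037]
```

View pics/w1.png

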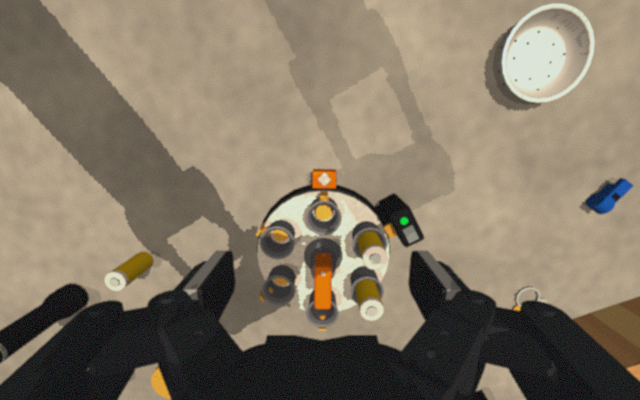

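Run:
```python
from h import *
d=load("w1");crop("w1c",d["img"],240,160,440,330,4)
crop("w1d",d["img"],90,235,190,305,6)
```

```text
(no output)
```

View pics/w1c.png

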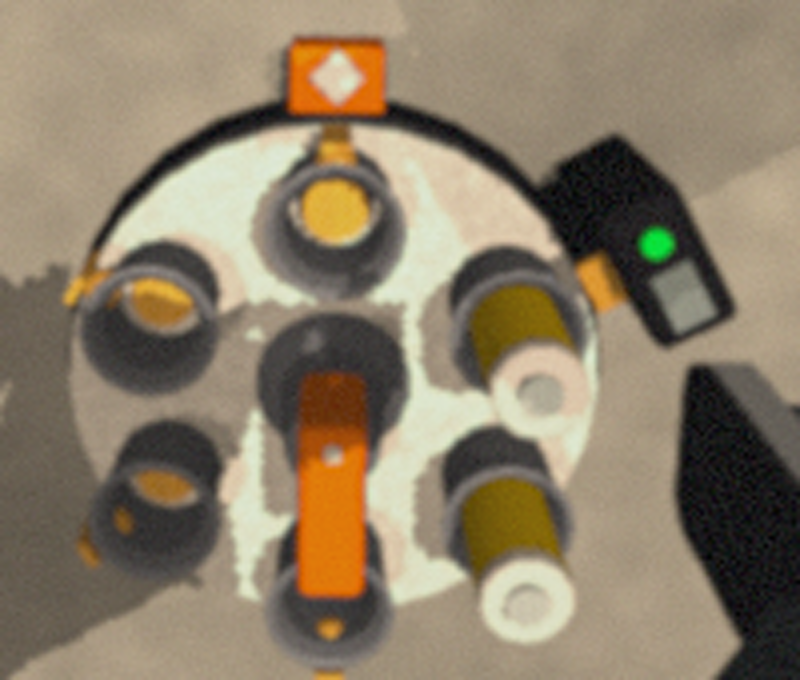

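View pics/w1d.png

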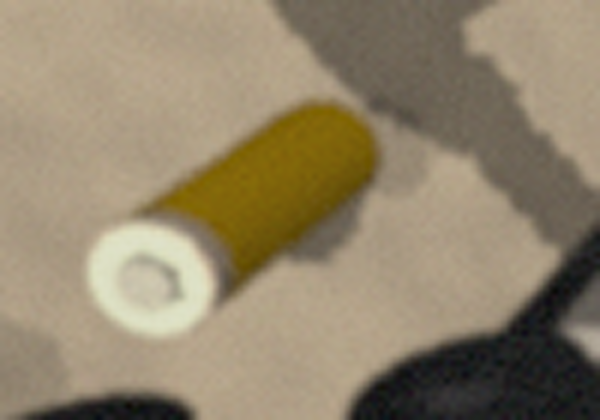

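```bash
cat > fit1.py <<'E'
exec(open("fit0.py").read().split("def f(p)")[0])
W=load("w1"); w=lambda u,v:P(240,160,4,u,v)
cw=P(90,235,6,150,277)
print("cell",atz(W,*cw,.064),tri([(T,*ct),(S,*cs),(W,*cw)]),tri([(T,*ct),(W,*cw)]))
M+=[(W,w(338,77),pol(98,180,21.5)),(W,w(334,231),pol(62,180,64)),(W,w(150,328),pol(62,240,64)),(W,w(157,518),pol(62,300,64)),(W,w(333,507),pol(0,0,110))]
exec("def f(p)"+open("fit0.py").read().split("def f(p)")[1])
M0=M
for k,sel in {"W":[m for m in M0 if m[0] is W],"T":[m for m in M0 if m[0] is T],"S+T":[m for m in M0 if m[0] is not W]}.items():
    M=sel; r=least_squares(f,r.x,loss="soft_l1"); print(k,r.x, f(r.x).reshape(-1,2).round(1).tolist())
E
python3 fit1.py
```

```text
cell top [ 0.4469557  -0.20314261  0.06211591] [ 0.44629757 -0.20303134  0.065     ] [ 0.44518734 -0.1979907   0.065     ]
cell [ 0.44741463 -0.20321793  0.064     ] [ 0.44715402 -0.20335466  0.06268834] [ 0.44681486 -0.20299105  0.06440859]
[ 0.52912918  0.0383681   0.00170667 -0.41824759] -23.96382189853819
[[0.1, -0.5], [0.3, 0.4], [-0.5, 0.2], [-0.3, 0.0], [-0.2, -0.4], [-0.5, -0.3], [-0.2, -0.3], [-0.4, 0.8], [-0.1, -0.7], [-0.4, -0.4], [-0.4, -0.3], [0.2, -0.7], [-0.3, 0.0], [-0.5, -0.0], [-0.3, 0.8]]
W [ 0.5301521   0.03810301 -0.0007111  -0.41724412] [[-0.3, 0.2], [0.3, -0.5], [0.1, 0.1], [0.0, -0.3], [-0.2, 0.4]]
T [ 0.52848758  0.03764664 -0.00144021 -0.41998053] [[0.4, -0.3], [-0.3, 0.5], [-0.1, 0.3], [0.0, -0.1], [-0.2, 0.1], [0.2, -0.3], [-0.1, -0.1]]
S+T [ 0.52855089  0.03769647  0.00249133 -0.42273996] [[0.2, -0.4], [0.5, 0.1], [-0.4, 0.4], [-0.1, 0.3], [0.1, -0.1], [-0.1, -0.1], [0.1, -0.6], [0.0, 0.5], [0.1, -0.5], [-0.2, -0.3]]
```

```bash
cat > go.py <<'E'
import sys
from h import *
from cell import arm
yaw=-.419;u=-np.array([np.cos(yaw),np.sin(yaw)]);t=np.array([u[1],-u[0]])
s=arm.sense();p=[float(a) for a in sys.argv[1:4]]
if len(sys.argv)>4:
    a=np.deg2rad(-float(sys.argv[4]));t=np.array([t[0]*np.cos(a)-t[1]*np.sin(a),t[0]*np.sin(a)+t[1]*np.cos(a)])
a,b=plan(s,p,t);print("shift",a.round(4),"turn",b.round(2),"ft",s["ft_force"].round(2),"clock",s["clock"])
E
python3 go.py .447 -.203 .2
```

```text
shift [ 0.1133 -0.2557  0.1174] turn [0.09 0.   0.06] ft [-0.13  0.47  0.67] clock 1.5333
```

Emit:
{"method": "play_rows", "body": {"series": [{"offset": [0, -0.0256, 0.0117], "delta_rot": [0, 0, 0], "hand": 1}, {"offset": [0, -0.0256, 0.0117], "delta_rot": [0.02, 0, 0.02], "hand": 1}, {"offset": [0, -0.0256, 0.0117], "delta_rot": [0.02, 0, 0.02], "hand": 1}, {"offset": [0, -0.0256, 0.0117], "delta_rot": [0.02, 0, 0.02], "hand": 1}, {"offset": [0, -0.0256, 0.0117], "delta_rot": [0.02, 0, 0], "hand": 1}, {"offset": [0.02, -0.0256, 0.0117], "delta_rot": [0, 0, 0], "hand": 1}, {"offset": [0.02, -0.0256, 0.0117], "delta_rot": [0, 0, 0], "hand": 1}, {"offset": [0.02, -0.0256, 0.0117], "delta_rot": [0, 0, 0], "hand": 1}, {"offset": [0.025, -0.0256, 0.0117], "delta_rot": [0, 0, 0], "hand": 1}, {"offset": [0.02, -0.025, 0.0117], "delta_rot": [0, 0, 0], "hand": 1}, {"offset": [0, 0, 0], "delta_rot": [0, 0, 0], "hand": 1}]}}

```text
clock: 2.45
eef_pos: [0.4527, -0.2, 0.2044]
tcp_rot: [0.697, 0.145, 0.689, -0.138]
ft_force: [0.3, 1.9, -0.2]
opening: 0.0853
```

```bash
python3 snap.py wrist:w2; python3 go.py .447 -.203 .111
```

```text
2.45 [ 0.4527 -0.2     0.2044] [ 0.27  1.87 -0.19] [ 0.03   0.029 -0.015] 0.0853 [-0.473  0.005  2.09   0.014  1.039 -1.647]
shift [ 0.0944 -0.0077 -0.0044] turn [ 0.14  0.08 -0.12] ft [ 0.07  0.35 -0.16] clock 2.5
```

View pics/w2.png

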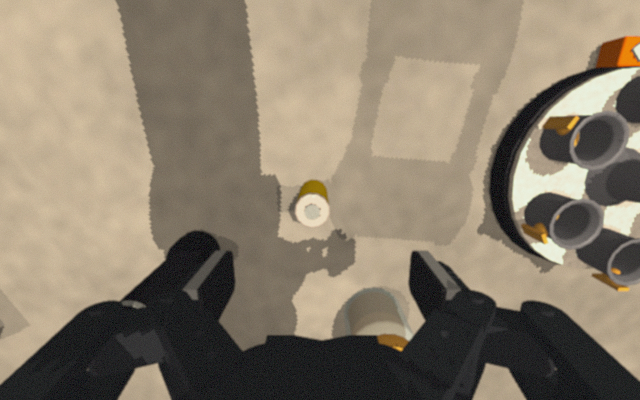

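Run:
```python
from h import *
d=load("w2")
g=d["img"].astype(int);m=(g.min(2)>185)
m[:180]=0;m[240:]=0;m[:,:285]=0;m[:,340:]=0
ys,xs=np.nonzero(m);print(len(xs),xs.min(),xs.max(),ys.min(),ys.max(),(xs.min()+xs.max())/2,(ys.min()+ys.max())/2)
for z in(.0635,): print(atz(d,(xs.min()+xs.max())/2,(ys.min()+ys.max())/2,z))
```

```text
465 297 327 195 225 312.0 210.0
[ 0.44760246 -0.20378221  0.0635    ]
```

Emit:
{"method": "play_rows", "body": {"series": [{"offset": [0.005, -0.008, -0.0036], "delta_rot": [0.14, 0.08, -0.12], "hand": 1}, {"offset": [0.02, 0, 0], "delta_rot": [0, 0, 0], "hand": 1}, {"offset": [0.02, 0, 0], "delta_rot": [0, 0, 0], "hand": 1}, {"offset": [0.015, 0, 0], "delta_rot": [0, 0, 0], "hand": 1}, {"offset": [0, 0, 0], "delta_rot": [0, 0, 0], "hand": 1}]}}

```text
clock: 2.92
eef_pos: [0.4496, -0.2001, 0.1473]
tcp_rot: [0.693, 0.146, 0.69, -0.147]
ft_force: [0.6, 0.5, 0.2]
opening: 0.0851
```

```bash
python3 snap.py; python3 go.py .4475 -.2035 .111
```

```text
2.9167 [ 0.4496 -0.2001  0.1473] [0.64 0.46 0.21] [ 0.034  0.046 -0.036] 0.0851 [-0.469  0.073  2.139 -0.     0.924 -1.623]
shift [ 0.0363 -0.0039 -0.0007] turn [0.02 0.05 0.  ] ft [0.64 0.46 0.21] clock 2.9167
```

Emit:
{"method": "play_rows", "body": {"series": [{"offset": [0.006, -0.004, -0.0007], "delta_rot": [0, 0.05, 0], "hand": 1}, {"offset": [0.012, 0, 0], "delta_rot": [0, 0, 0], "hand": 1}, {"offset": [0.012, 0, 0], "delta_rot": [0, 0, 0], "hand": 1}, {"offset": [0.006, -0.001, 0], "delta_rot": [0, 0, 0], "hand": 1}, {"offset": [0, 0, 0], "delta_rot": [0, 0, 0], "hand": 1}]}}

```text
clock: 3.33
eef_pos: [0.4499, -0.2026, 0.1133]
tcp_rot: [0.694, 0.144, 0.69, -0.146]
ft_force: [-0.1, 0.4, -0.8]
opening: 0.0853
```

```bash
python3 snap.py; python3 go.py .4475 -.2035 .111
```

```text
3.3333 [ 0.4499 -0.2026  0.1133] [-0.06  0.41 -0.8 ] [-0.045  0.019  0.016] 0.0853 [-4.730e-01  1.250e-01  2.159e+00 -1.000e-03  8.520e-01 -1.631e+00]
shift [ 0.0023 -0.0018 -0.0019] turn [0.06 0.06 0.01] ft [-0.06  0.41 -0.8 ] clock 3.3333
```

Emit:
{"method": "play_rows", "body": {"grip_force": 30, "series": [{"offset": [0.0025, -0.002, -0.002], "delta_rot": [0.06, 0.06, 0], "hand": 1}, {"offset": [0, 0, 0], "delta_rot": [0, 0, 0], "hand": 1}, {"offset": [0, 0, 0], "delta_rot": [0, 0, 0], "hand": -0.2}, {"offset": [0, 0, 0], "delta_rot": [0, 0, 0], "hand": -0.3}, {"offset": [0, 0, 0], "delta_rot": [0, 0, 0], "hand": -0.4}, {"offset": [0, 0, 0], "delta_rot": [0, 0, 0], "hand": -1}, {"offset": [0, 0, 0], "delta_rot": [0, 0, 0], "hand": -1}, {"offset": [0, 0, 0], "delta_rot": [0, 0, 0], "hand": -1}, {"offset": [0, 0, 0], "delta_rot": [0, 0, 0], "hand": -1}, {"offset": [0, 0, 0], "delta_rot": [0, 0, 0], "hand": -1}]}}

```text
clock: 4.17
eef_pos: [0.4488, -0.2048, 0.1135]
tcp_rot: [0.693, 0.147, 0.69, -0.148]
ft_force: [-0.6, -0.4, -0.6]
opening: 0.0252
```

```bash
python3 snap.py side:s2 wrist:w3; python3 go.py .4475 -.2035 .18;python3 -c "
from h import *
crop('s2c',load('s2')['img'],340,110,480,230,5)"
```

```text
4.1667 [ 0.4488 -0.2048  0.1135] [-0.55 -0.42 -0.55] [-0.01  -0.066  0.004] 0.0252 [-4.780e-01  1.250e-01  2.158e+00 -2.000e-03  8.540e-01 -1.628e+00]
shift [-0.0666  0.0005 -0.0014] turn [-0.01  0.04  0.01] ft [-0.25  0.05 -1.17] clock 4.2667
```

View pics/s2c.png

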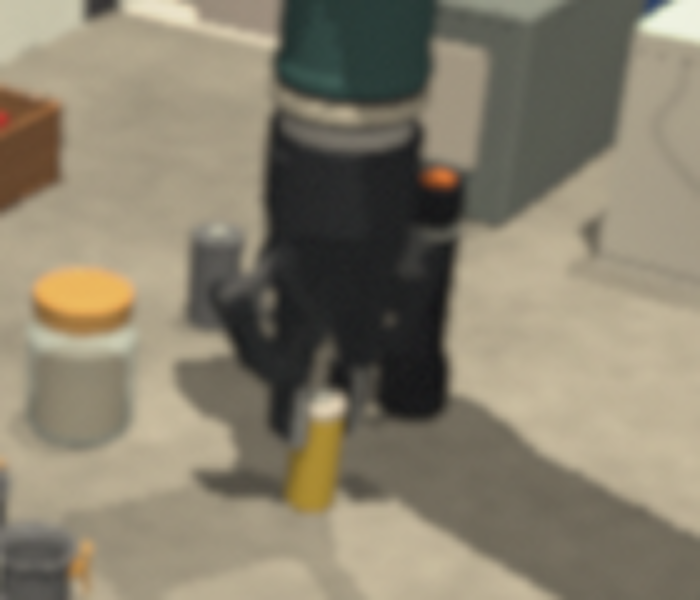

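View pics/w3.png

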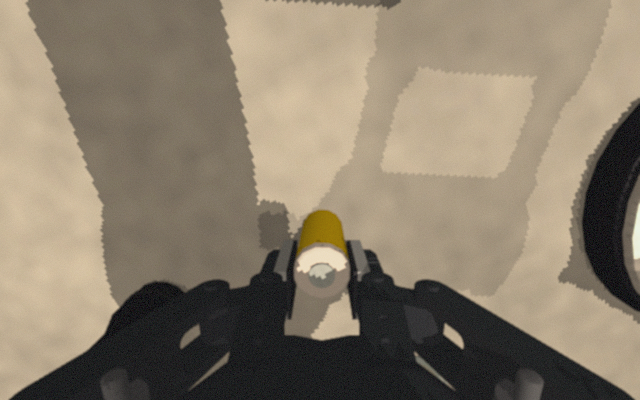

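```bash
python3 go.py .4724 .0632 .215
```

```text
shift [-0.1023  0.2541 -0.0873] turn [-0.01  0.04  0.01] ft [-0.25  0.05 -1.17] clock 4.2667
```

Emit:
{"method": "play_rows", "body": {"series": [{"offset": [-0.01, 0, 0], "delta_rot": [0, 0, 0], "hand": -1}, {"offset": [-0.03, 0, 0], "delta_rot": [0, 0, 0], "hand": -1}, {"offset": [-0.035, 0, 0], "delta_rot": [0, 0, 0], "hand": -1}, {"offset": [-0.03, 0, 0], "delta_rot": [0, 0, 0], "hand": -1}, {"offset": [0, 0, 0], "delta_rot": [0, 0, 0], "hand": -1}]}}

```text
clock: 4.68
eef_pos: [0.4459, -0.2031, 0.2212]
tcp_rot: [0.69, 0.147, 0.694, -0.147]
ft_force: [1.8, -1.1, 0.7]
opening: 0.0252
```

```bash
python3 snap.py wrist:w4 side:s4;python3 go.py .4724 .0632 .215;python3 -c "
from h import *
crop('s4c',load('s4')['img'],340,90,480,210,5)"
```

```text
4.6833 [ 0.4459 -0.2031  0.2212] [ 1.77 -1.12  0.7 ] [-0.073 -0.116  0.058] 0.0252 [-4.770e-01 -1.600e-02  2.076e+00 -1.000e-03  1.087e+00 -1.628e+00]
shift [ 0.0024  0.2538 -0.082 ] turn [-0.01 -0.11  0.01] ft [-0.16  0.34 -1.31] clock 4.7833
```

View pics/w4.png

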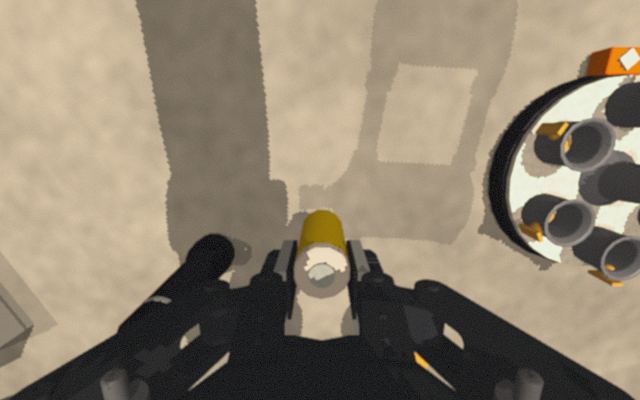

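View pics/s4c.png

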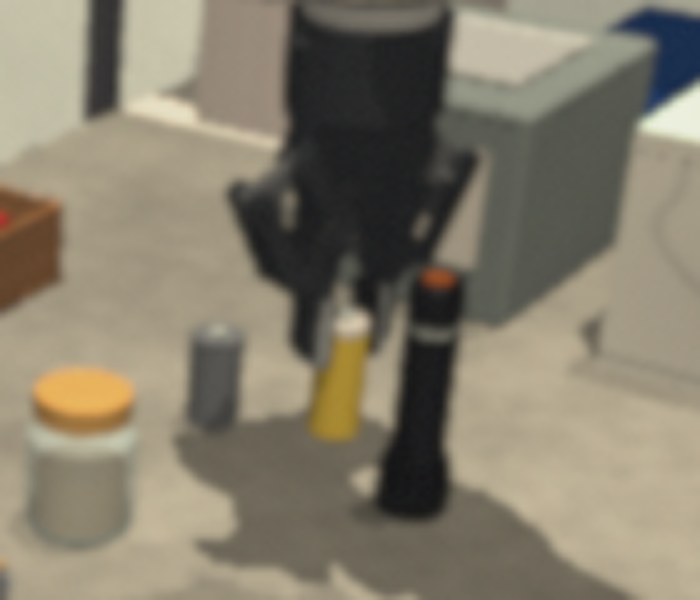

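Emit:
{"method": "play_rows", "body": {"series": [{"offset": [0, 0.0235, -0.0076], "delta_rot": [0, -0.1, 0], "hand": -1}, {"offset": [0, 0.0235, -0.0076], "delta_rot": [0, 0, 0], "hand": -1}, {"offset": [0, 0.0235, -0.0076], "delta_rot": [0, 0, 0], "hand": -1}, {"offset": [0, 0.0235, -0.0076], "delta_rot": [0, 0, 0], "hand": -1}, {"offset": [0, 0.0235, -0.0076], "delta_rot": [0, 0, 0], "hand": -1}, {"offset": [0, 0.0235, -0.0076], "delta_rot": [0, 0, 0], "hand": -1}, {"offset": [0, 0.0235, -0.0076], "delta_rot": [0, 0, 0], "hand": -1}, {"offset": [0, 0.0235, -0.0076], "delta_rot": [0, 0, 0], "hand": -1}, {"offset": [0, 0.0235, -0.0076], "delta_rot": [0, 0, 0], "hand": -1}, {"offset": [0, 0.0235, -0.0076], "delta_rot": [0, 0, 0], "hand": -1}, {"offset": [0, 0.015, -0.005], "delta_rot": [0, 0, 0], "hand": -1}, {"offset": [0, 0, 0], "delta_rot": [0, 0, 0], "hand": -1}]}}

```text
clock: 5.78
eef_pos: [0.4598, 0.0707, 0.1981]
tcp_rot: [0.679, 0.148, 0.703, -0.151]
ft_force: [-0.7, -0.0, -0.0]
opening: 0.0253
```

```bash
python3 snap.py wrist:w5 side:s5 top:t5;python3 go.py .4724 .0632 .215;python3 -c "
from h import *
crop('w5c',load('w5')['img'],220,120,440,300,3.6)
crop('s5c',load('s5')['img'],250,130,390,270,4.2)"
```

```text
5.7833 [0.4598 0.0707 0.1981] [-0.71 -0.02 -0.03] [ 0.024  0.017 -0.002] 0.0253 [ 0.096 -0.024  2.131  0.007  1.068 -1.053]
shift [-0.017   0.0005  0.013 ] turn [-0.08 -0.3   0.12] ft [-0.47  0.06 -0.07] clock 5.9333
```

View pics/w5c.png

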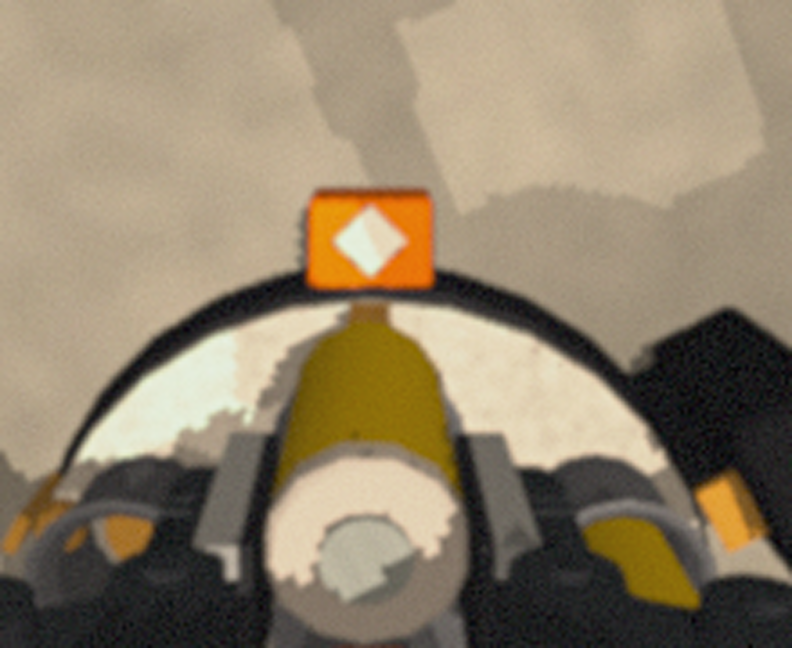

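View pics/s5c.png

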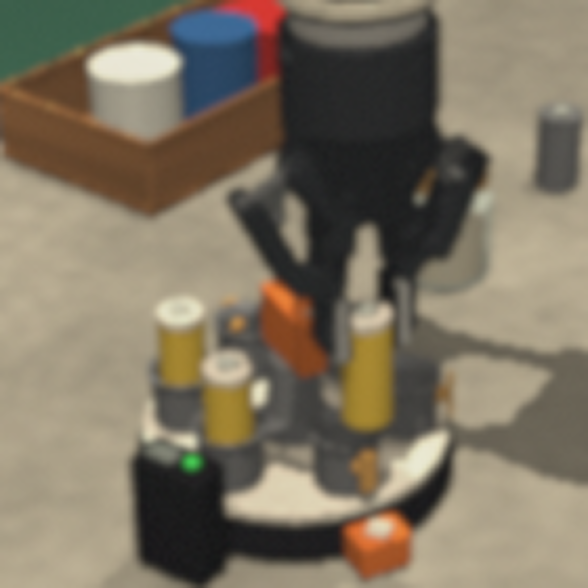

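Emit:
{"method": "play_rows", "body": {"series": [{"offset": [0, 0.0005, 0.008], "delta_rot": [-0.08, -0.3, 0.12], "hand": -1}, {"offset": [0, 0, 0.0075], "delta_rot": [0, 0, 0], "hand": -1}, {"offset": [0, 0, 0], "delta_rot": [0, 0, 0], "hand": -1}]}}

```text
clock: 6.18
eef_pos: [0.4736, 0.0592, 0.1967]
tcp_rot: [0.691, 0.147, 0.692, -0.149]
ft_force: [1.2, 0.1, -2.2]
opening: 0.0258
```

```bash
python3 snap.py wrist:w6 side:s6;python3 go.py .4744 .0623 .175;python3 -c "
from h import *
crop('w6c',load('w6')['img'],220,120,440,300,3.6)
crop('s6c',load('s6')['img'],250,130,390,270,4.2)"
```

```text
6.1833 [0.4736 0.0592 0.1967] [ 1.24  0.07 -2.23] [-0.039 -0.027  0.014] 0.0258 [ 7.300e-02 -1.500e-02  2.125e+00 -2.000e-03  1.034e+00 -1.075e+00]
shift [0.0215 0.0033 0.0005] turn [-0.02 -0.03  0.03] ft [ 0.25  0.22 -1.08] clock 6.2833
```

View pics/w6c.png

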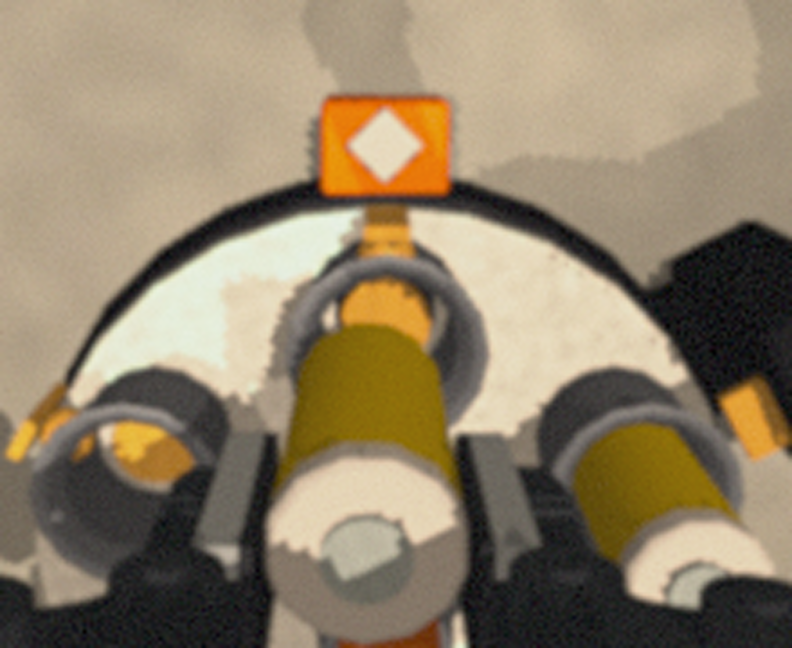

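View pics/s6c.png

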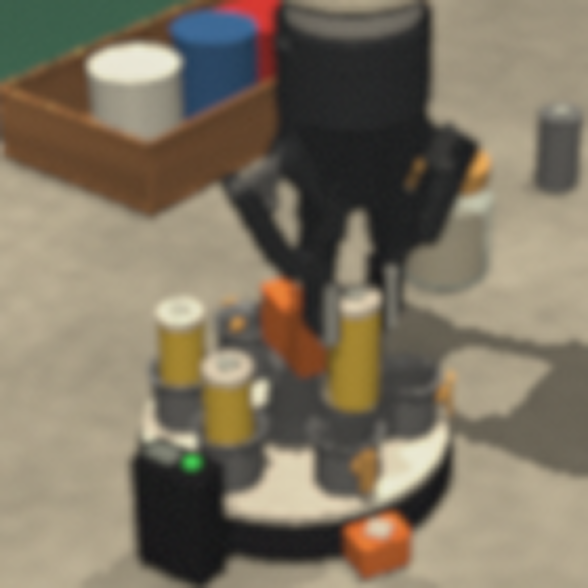

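Run:
```python
from h import *
d=load("w6");k=3.6
for u,v,z in((385,146,.0235),(386,345,.066)):
    print(atz(d,220+(u+.5)/k-.5,120+(v+.5)/k-.5,z))
yaw=-.419
for r in(98,62): print(.529-r/1000*np.cos(yaw),.038-r/1000*np.sin(yaw))
# rim circle projection with fitted params
c=np.array([.529-.062*np.cos(yaw),.038-.062*np.sin(yaw)])
a=np.linspace(0,2*np.pi,200)
img=cv2.resize(d["img"][120:300,220:440,::-1],None,fx=k,fy=k,interpolation=cv2.INTER_CUBIC)
for r,z,col in((.021,.066,(255,0,0)),(.0175,.066,(0,255,0))):
    p=proj(d,np.c_[c[0]+r*np.cos(a),c[1]+r*np.sin(a),0*a+z]);p=(p+.5-[220,120])*k-.5
    cv2.polylines(img,[p.round().astype(int)],True,col,1)
# cell bottom predicted
s0=None
cv2.imwrite("pics/w6o.png",img)
```

```text
[0.44038957 0.07820139 0.0235    ]
[0.47193448 0.06385915 0.066     ]
0.4394773680730084 0.07787102171834052
0.4723632328625155 0.06322452394425625
```

View pics/w6o.png

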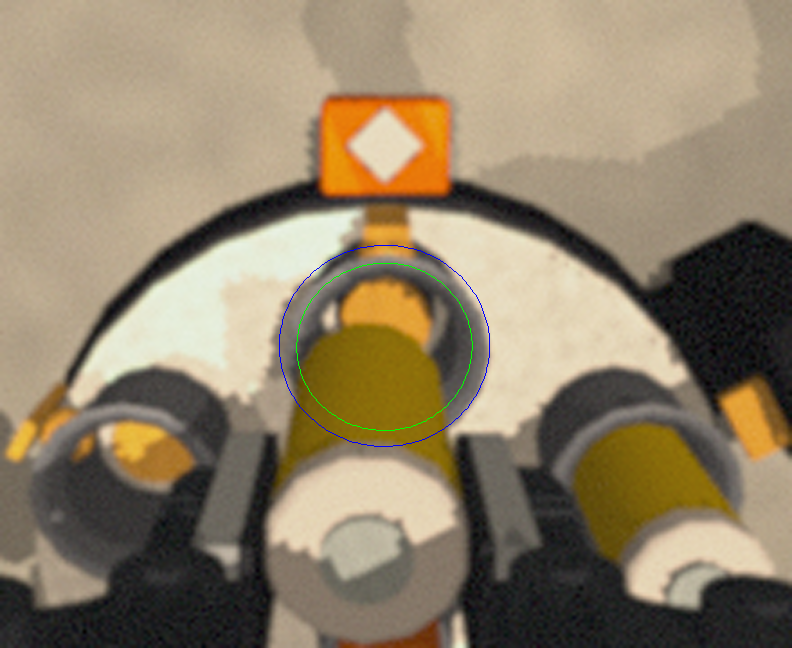

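Emit:
{"method": "play_rows", "body": {"series": [{"offset": [0.004, 0.0035, 0.0005], "delta_rot": [0, 0, 0], "hand": -1}, {"offset": [0.008, 0.001, 0], "delta_rot": [0, 0, 0], "hand": -1}, {"offset": [0, 0, 0], "delta_rot": [0, 0, 0], "hand": -1}]}}

```text
clock: 6.53
eef_pos: [0.4752, 0.0626, 0.1838]
tcp_rot: [0.69, 0.148, 0.693, -0.15]
ft_force: [0.3, 1.3, -1.1]
opening: 0.0253
```

```bash
python3 snap.py;python3 go.py .4744 .0623 .175
```

```text
6.5333 [0.4752 0.0626 0.1838] [ 0.29  1.3  -1.13] [ 0.029  0.035 -0.02 ] 0.0253 [ 8.000e-02  5.000e-03  2.132e+00 -1.000e-03  1.009e+00 -1.066e+00]
shift [ 0.0088 -0.0006 -0.0006] turn [-0.05 -0.03  0.03] ft [ 0.29  1.3  -1.13] clock 6.5333
```

Aligned. Descend into the flare.

Emit:
{"method": "play_rows", "body": {"series": [{"offset": [0.003, -0.0006, -0.0006], "delta_rot": [-0.05, -0.03, 0.03], "hand": -1}, {"offset": [0.004, 0, 0], "delta_rot": [0, 0, 0], "hand": -1}, {"offset": [0.003, 0, 0], "delta_rot": [0, 0, 0], "hand": -1}, {"offset": [0, 0, 0], "delta_rot": [0, 0, 0], "hand": -1}]}}

```text
clock: 6.87
eef_pos: [0.4735, 0.0625, 0.1716]
tcp_rot: [0.691, 0.147, 0.692, -0.147]
ft_force: [-0.6, 0.5, -1.0]
opening: 0.025
```

```bash
python3 snap.py wrist:w7 side:s7;python3 go.py .4744 .0623 .165;python3 -c "
from h import *
crop('w7c',load('w7')['img'],220,120,440,300,3.6)
crop('s7c',load('s7')['img'],250,130,390,270,4.2)"
```

```text
6.8667 [0.4735 0.0625 0.1716] [-0.62  0.5  -1.02] [-0.014 -0.025  0.033] 0.025 [ 0.079  0.016  2.146  0.     0.981 -1.074]
shift [0.0072 0.     0.0006] turn [ 0.01 -0.01  0.  ] ft [-0.28 -0.61 -0.64] clock 6.9667
```

View pics/w7c.png

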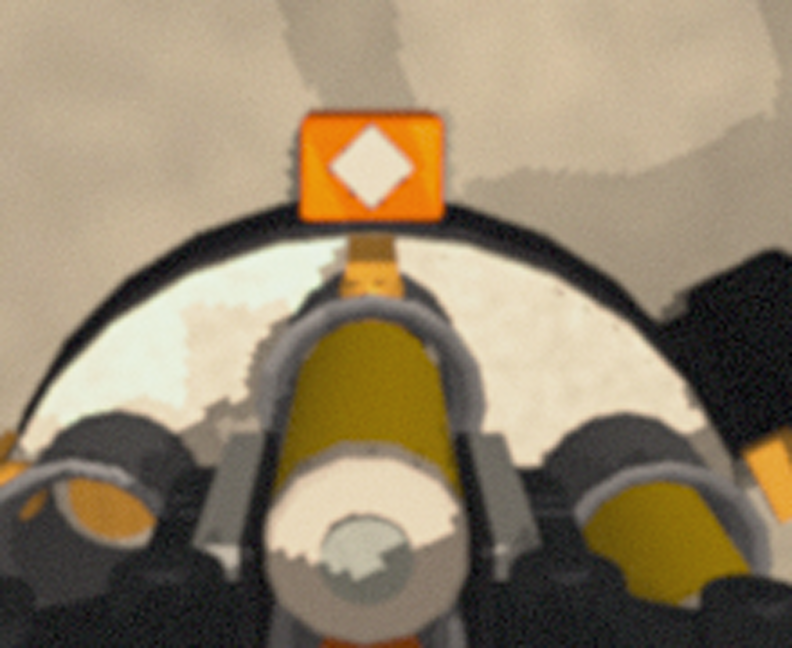

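View pics/s7c.png

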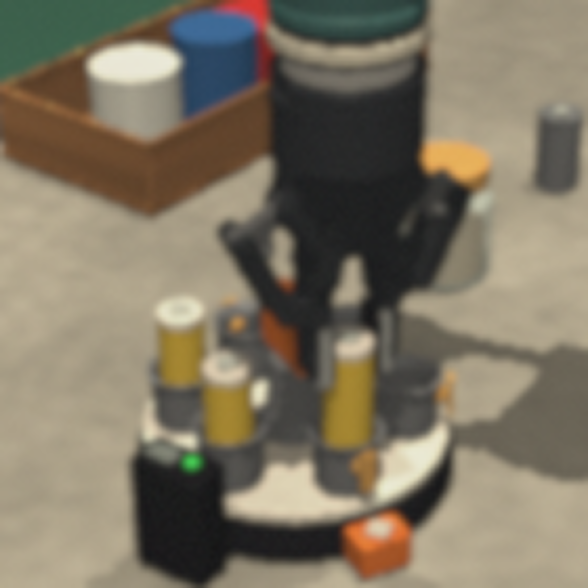

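Emit:
{"method": "play_rows", "body": {"series": [{"offset": [0.002, 0, 0.0005], "delta_rot": [0, 0, 0], "hand": -1}, {"offset": [0.002, 0, 0], "delta_rot": [0, 0, 0], "hand": -1}, {"offset": [0.001, 0, 0], "delta_rot": [0, 0, 0], "hand": -1}]}}

```text
clock: 7.22
eef_pos: [0.475, 0.0625, 0.1677]
tcp_rot: [0.692, 0.147, 0.692, -0.146]
ft_force: [0.9, 0.3, -0.6]
opening: 0.0257
```

```bash
python3 go.py .4744 .0623 .160
```

```text
shift [ 0.0077 -0.0004 -0.0005] turn [ 0.01  0.   -0.01] ft [ 0.9   0.31 -0.64] clock 7.2167
```

Emit:
{"method": "play_rows", "body": {"series": [{"offset": [0.002, 0, 0], "delta_rot": [0, 0, 0], "hand": -1}, {"offset": [0.001, 0, 0], "delta_rot": [0, 0, 0], "hand": -1}]}}

```text
clock: 7.38
eef_pos: [0.4755, 0.0624, 0.1649]
tcp_rot: [0.692, 0.147, 0.691, -0.146]
ft_force: [-0.1, -0.1, 2.1]
opening: 0.0254
```

```bash
python3 go.py .4744 .0623 .160
```

```text
shift [ 0.0049 -0.0006 -0.0009] turn [ 0.01  0.01 -0.01] ft [-0.07 -0.09  2.08] clock 7.3833
```

Emit:
{"method": "play_rows", "body": {"series": [{"offset": [0.0015, 0, 0], "delta_rot": [0, 0, 0], "hand": -1}, {"offset": [0.001, 0, 0], "delta_rot": [0, 0, 0], "hand": -1}]}}

```text
clock: 7.55
eef_pos: [0.4756, 0.0624, 0.163]
tcp_rot: [0.692, 0.147, 0.691, -0.146]
ft_force: [-2.4, -0.7, 3.8]
opening: 0.025
```

```bash
python3 go.py .4744 .0623 .160
```

```text
shift [ 0.003  -0.0006 -0.0011] turn [ 0.01  0.01 -0.01] ft [-2.39 -0.71  3.82] clock 7.55
```

Emit:
{"method": "play_rows", "body": {"series": [{"offset": [0.0015, 0, 0], "delta_rot": [0, 0, 0], "hand": -1}, {"offset": [0.0005, 0, 0], "delta_rot": [0, 0, 0], "hand": -1}]}}

```text
clock: 7.72
eef_pos: [0.4756, 0.0624, 0.1614]
tcp_rot: [0.692, 0.147, 0.691, -0.146]
ft_force: [-2.1, -0.1, 2.9]
opening: 0.0255
```

```bash
python3 go.py .4744 .0623 .160
```

```text
shift [ 0.0014 -0.0006 -0.001 ] turn [ 0.01  0.01 -0.01] ft [-2.14 -0.15  2.87] clock 7.7167
```

Emit:
{"method": "play_rows", "body": {"series": [{"offset": [0.001, 0, -0.0006], "delta_rot": [0, 0, 0], "hand": -1}, {"offset": [0.001, 0, 0], "delta_rot": [0, 0, 0], "hand": -1}]}}

```text
clock: 7.88
eef_pos: [0.4755, 0.0625, 0.1599]
tcp_rot: [0.693, 0.147, 0.691, -0.146]
ft_force: [-1.7, 0.4, 4.3]
opening: 0.0253
```

```bash
python3 go.py .4744 .0623 .160
```

```text
shift [-0.0001 -0.0006 -0.001 ] turn [ 0.01  0.02 -0.01] ft [-1.68  0.36  4.34] clock 7.8833
```

Emit:
{"method": "play_rows", "body": {"series": [{"offset": [0.001, 0, 0], "delta_rot": [0, 0, 0], "hand": -1}, {"offset": [0.001, 0, 0], "delta_rot": [0, 0, 0], "hand": -1}]}}

```text
clock: 8.05
eef_pos: [0.4755, 0.0625, 0.1581]
tcp_rot: [0.693, 0.147, 0.691, -0.146]
ft_force: [-2.4, 0.0, 4.1]
opening: 0.0255
```

```bash
python3 go.py .4744 .0623 .160
```

```text
shift [-0.0019 -0.0006 -0.0009] turn [ 0.01  0.02 -0.01] ft [-2.43  0.02  4.11] clock 8.05
```

Emit:
{"method": "play_rows", "body": {"series": [{"offset": [0.001, 0, 0], "delta_rot": [0, 0, 0], "hand": -1}, {"offset": [0.001, 0, 0], "delta_rot": [0, 0, 0], "hand": -1}]}}

```text
clock: 8.22
eef_pos: [0.4755, 0.0625, 0.156]
tcp_rot: [0.693, 0.147, 0.691, -0.146]
ft_force: [-3.0, 0.1, 5.8]
opening: 0.0254
```

```bash
python3 go.py .4744 .0623 .150
```

```text
shift [ 0.006  -0.0006 -0.001 ] turn [ 0.01  0.02 -0.01] ft [-2.98  0.09  5.82] clock 8.2167
```

Emit:
{"method": "play_rows", "body": {"series": [{"offset": [0.0008, 0, 0], "delta_rot": [0, 0, 0], "hand": -1}]}}

```text
clock: 8.3
eef_pos: [0.4755, 0.0625, 0.1553]
tcp_rot: [0.693, 0.147, 0.691, -0.146]
ft_force: [-3.4, -0.6, 7.4]
opening: 0.0255
```

Emit:
{"method": "play_rows", "body": {"series": [{"offset": [0.0008, 0, 0], "delta_rot": [0, 0, 0], "hand": -1}]}}

```text
clock: 8.38
eef_pos: [0.4756, 0.0625, 0.1548]
tcp_rot: [0.693, 0.147, 0.691, -0.146]
ft_force: [-4.0, 0.2, 11.6]
opening: 0.0256
```

Emit:
{"method": "play_rows", "body": {"series": [{"offset": [0.0008, 0, 0], "delta_rot": [0, 0, 0], "hand": -1}]}}

```text
clock: 8.47
eef_pos: [0.4757, 0.0626, 0.1547]
tcp_rot: [0.693, 0.147, 0.691, -0.146]
ft_force: [-5.1, 0.1, 13.2]
opening: 0.0252
```

Emit:
{"method": "play_rows", "body": {"series": [{"offset": [0, 0, 0], "delta_rot": [0, 0, 0], "hand": -1}, {"offset": [0, 0, 0], "delta_rot": [0, 0, 0], "hand": -1}]}}

```text
clock: 8.63
eef_pos: [0.4756, 0.0626, 0.1548]
tcp_rot: [0.692, 0.147, 0.691, -0.146]
ft_force: [-1.5, -0.7, 3.2]
opening: 0.0251
```

```bash
python3 snap.py wrist:w8;python3 go.py .4744 .0623 .150
```

```text
8.6333 [0.4756 0.0626 0.1548] [-1.46 -0.71  3.17] [-0.117  0.282 -0.019] 0.0251 [ 0.079  0.041  2.157 -0.     0.942 -1.074]
shift [ 0.0048 -0.0008 -0.001 ] turn [ 0.01  0.02 -0.01] ft [-2.21 -0.71  6.15] clock 8.6833
```

Emit:
{"method": "play_rows", "body": {"series": [{"offset": [0.0008, 0, -0.0005], "delta_rot": [0, 0, 0], "hand": -1}]}}

```text
clock: 8.77
eef_pos: [0.4756, 0.0627, 0.1547]
tcp_rot: [0.693, 0.147, 0.691, -0.146]
ft_force: [-3.2, -3.0, 13.8]
opening: 0.0253
```

Emit:
{"method": "play_rows", "body": {"series": [{"offset": [0.0009, 0, 0], "delta_rot": [0, 0, 0], "hand": -1}]}}

```text
clock: 8.85
eef_pos: [0.4758, 0.0627, 0.1547]
tcp_rot: [0.693, 0.146, 0.691, -0.146]
ft_force: [-6.6, -1.0, 14.3]
opening: 0.0257
```

Emit:
{"method": "play_rows", "body": {"series": [{"offset": [0, 0, 0], "delta_rot": [0, 0, 0], "hand": -1}, {"offset": [0, 0, 0], "delta_rot": [0, 0, 0], "hand": -0.3}, {"offset": [0, 0, 0], "delta_rot": [0, 0, 0], "hand": -0.2}, {"offset": [0, 0, 0], "delta_rot": [0, 0, 0], "hand": -0.1}, {"offset": [0, 0, 0], "delta_rot": [0, 0, 0], "hand": -0.1}]}}

```text
clock: 9.27
eef_pos: [0.4758, 0.0629, 0.1533]
tcp_rot: [0.693, 0.147, 0.691, -0.146]
ft_force: [-1.1, -0.3, 0.1]
opening: 0.0383
```

```bash
python3 snap.py wrist:w9 side:s9;python3 go.py .4744 .0623 .150;python3 -c "
from h import *
crop('w9c',load('w9')['img'],220,120,440,300,3.6)
crop('s9c',load('s9')['img'],250,130,390,270,4.2)"
```

```text
9.2667 [0.4758 0.0629 0.1533] [-1.05 -0.27  0.08] [-0.023 -0.026 -0.016] 0.0383 [ 0.08   0.043  2.159 -0.     0.937 -1.073]
shift [ 0.0033 -0.001  -0.0009] turn [ 0.01  0.03 -0.01] ft [-0.4   0.13  0.07] clock 9.3667
```

View pics/w9c.png

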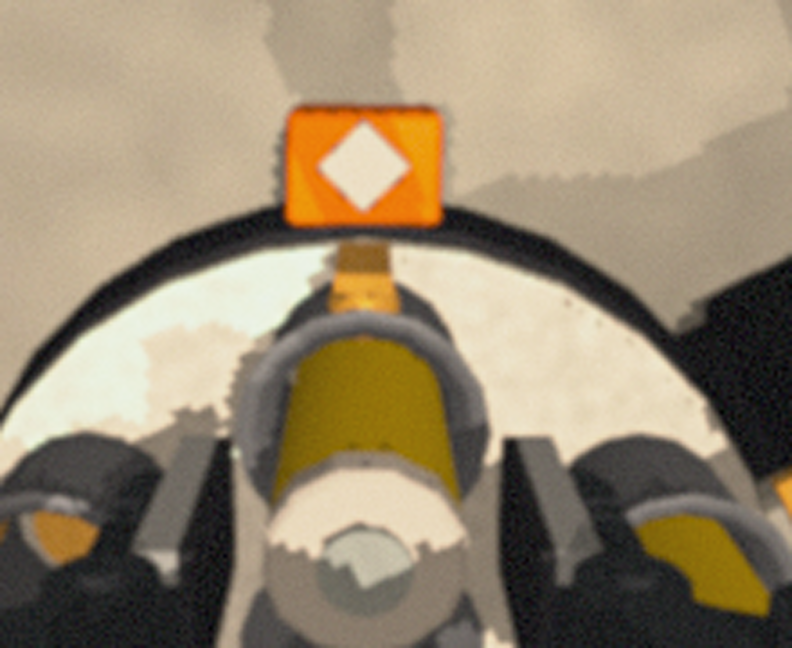

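View pics/s9c.png

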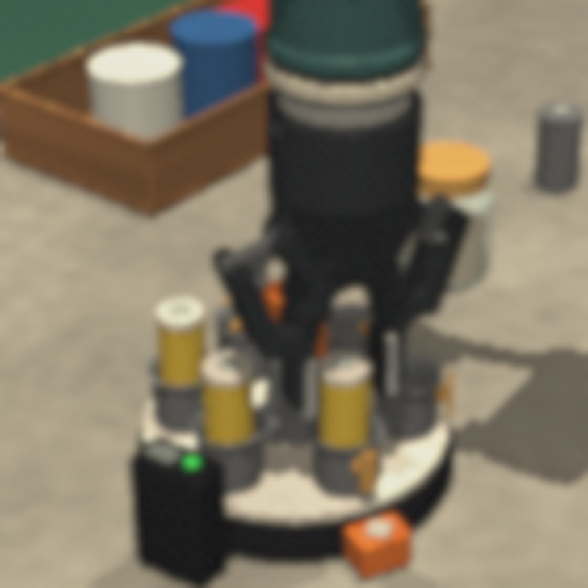

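Emit:
{"method": "play_rows", "body": {"series": [{"offset": [-0.008, 0, 0], "delta_rot": [0, 0, 0], "hand": -0.1}, {"offset": [-0.015, 0, 0], "delta_rot": [0, 0, 0], "hand": -0.1}, {"offset": [-0.025, 0, 0], "delta_rot": [0, 0, 0], "hand": -0.1}, {"offset": [-0.025, 0, 0], "delta_rot": [0, 0, 0], "hand": -0.1}, {"offset": [-0.02, 0, -0.01], "delta_rot": [0, 0, 0], "hand": -0.1}, {"offset": [0, 0, -0.02], "delta_rot": [0, 0, 0], "hand": -0.1}, {"offset": [0, 0, -0.01], "delta_rot": [0, 0, 0], "hand": -0.1}, {"offset": [0, 0, 0], "delta_rot": [0, 0, 0], "hand": -0.1}]}}

```text
clock: 10.03
eef_pos: [0.4379, 0.0794, 0.2529]
tcp_rot: [0.692, 0.147, 0.691, -0.147]
ft_force: [0.3, -0.7, 0.1]
opening: 0.0388
```

```bash
python3 snap.py wrist:w10 side:s10 top:t10;python3 go.py .529 .038 .23;python3 -c "
from h import *
crop('w10c',load('w10')['img'],220,120,440,300,3.6)
crop('s10c',load('s10')['img'],270,160,400,275,6)"
```

```text
10.0333 [0.4379 0.0794 0.2529] [ 0.31 -0.67  0.14] [0.016 0.011 0.063] 0.0388 [ 0.123 -0.144  2.132  0.     1.151 -1.029]
shift [ 0.0218 -0.0005  0.0991] turn [-0.    0.01 -0.  ] ft [ 0.09  0.45 -0.83] clock 10.1833
```

View pics/w10c.png

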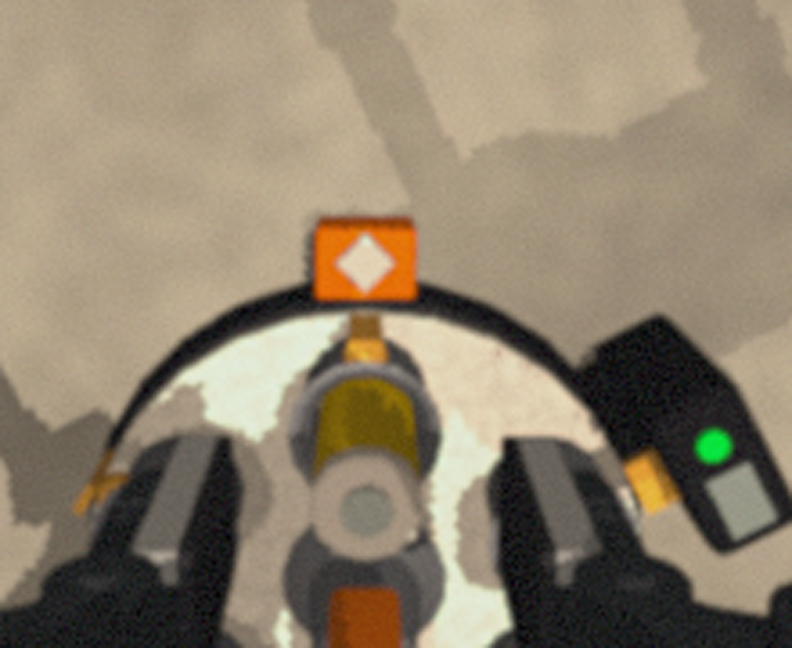

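View pics/s10c.png

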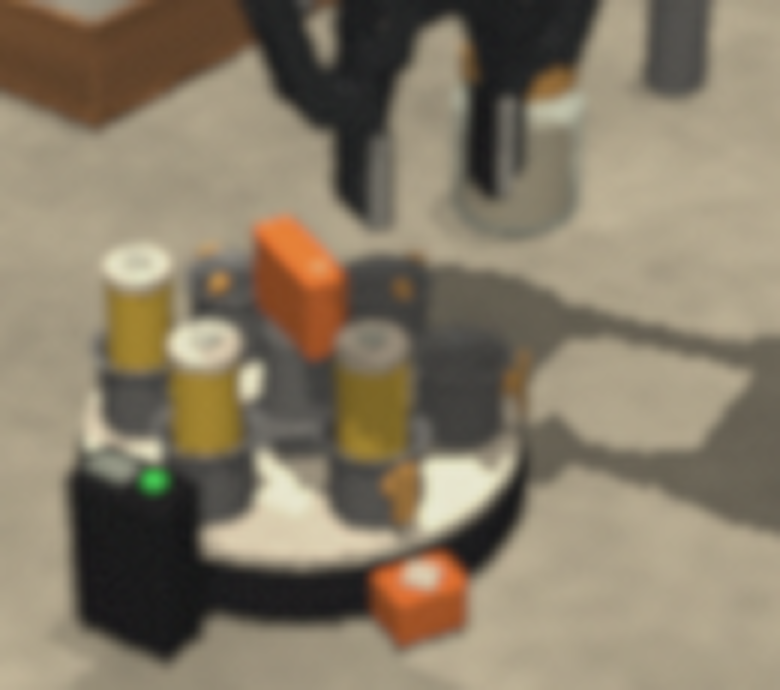

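Run:
```python
from h import *
W=load("w10");S=load("s10")
a=(220+366.5/3.6-.5,120+505.5/3.6-.5);b=(270+373.5/6-.5,160+340.5/6-.5)
print(tri([(W,*a),(S,*b)]),atz(W,*a,.105),atz(S,*b,.105))
```

```text
[0.4744341  0.06316135 0.10547466] [0.47473081 0.06309833 0.105     ] [0.47478692 0.06257738 0.105     ]
```

Emit:
{"method": "play_rows", "body": {"series": [{"offset": [0, 0, 0.02], "delta_rot": [0, 0, 0], "hand": -0.1}, {"offset": [0, 0, 0.025], "delta_rot": [0, 0, 0], "hand": -0.1}, {"offset": [0, 0, 0.025], "delta_rot": [0, 0, 0], "hand": -0.1}, {"offset": [0.01, 0, 0.02], "delta_rot": [0, 0, 0], "hand": -0.1}, {"offset": [0.01, 0, 0.01], "delta_rot": [0, 0, 0], "hand": -0.1}, {"offset": [0, 0, 0], "delta_rot": [0, 0, 0], "hand": -0.1}]}}

```text
clock: 10.68
eef_pos: [0.5346, 0.0348, 0.2259]
tcp_rot: [0.69, 0.146, 0.693, -0.148]
ft_force: [-1.1, 1.1, -1.2]
opening: 0.0387
```

```bash
python3 snap.py wrist:w11;python3 go.py .530 .038 .156;python3 -c "
from h import *
crop('w11c',load('w11')['img'],220,120,440,300,3.6)"
```

```text
10.6833 [0.5346 0.0348 0.2259] [-1.1   1.08 -1.25] [-0.004  0.071  0.025] 0.0387 [ 1.900e-02  6.700e-02  1.982e+00 -1.000e-03  1.097e+00 -1.133e+00]
shift [ 0.0704  0.0012 -0.0045] turn [ 0.01 -0.04  0.03] ft [-0.19  0.06 -0.07] clock 10.7333
```

View pics/w11c.png

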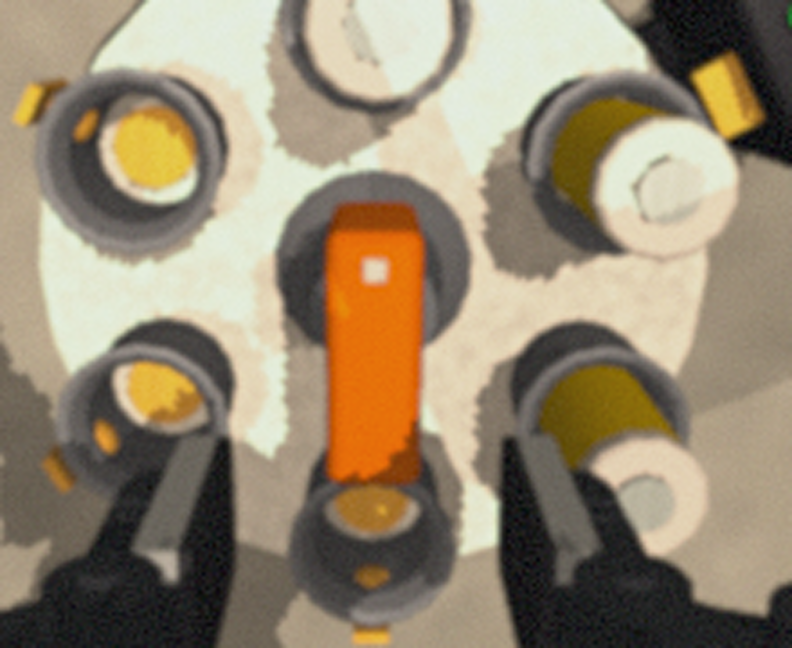

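Run:
```python
from h import *
W=load("w11")
for v in (356,230,482): print(atz(W,220+376/3.6-.5,120+(v+.5)/3.6-.5,.112))
```

```text
[0.52898728 0.03878303 0.112     ]
[0.50754031 0.04825749 0.112     ]
[0.55188742 0.02866662 0.112     ]
```

Emit:
{"method": "play_rows", "body": {"series": [{"offset": [0.005, 0.0015, -0.005], "delta_rot": [0, -0.04, 0.03], "hand": -0.1}, {"offset": [0.02, 0, 0], "delta_rot": [0, 0, 0], "hand": -0.1}, {"offset": [0.005, 0, 0], "delta_rot": [0, 0, 0], "hand": -0.1}, {"offset": [0, 0, 0], "delta_rot": [0, 0, 0], "hand": -0.1}]}}

```text
clock: 11.07
eef_pos: [0.5279, 0.0394, 0.1948]
tcp_rot: [0.691, 0.147, 0.692, -0.147]
ft_force: [-0.2, 0.3, -0.6]
opening: 0.0383
```

```bash
python3 go.py .5297 .0384 .156
```

```text
shift [ 0.0388 -0.0002  0.0022] turn [ 0.   -0.02  0.  ] ft [-0.19  0.32 -0.6 ] clock 11.0667
```

Emit:
{"method": "play_rows", "body": {"series": [{"offset": [0.008, 0, 0.0018], "delta_rot": [0, -0.02, 0], "hand": -0.1}, {"offset": [0.012, 0, 0], "delta_rot": [0, 0, 0], "hand": -0.1}, {"offset": [0.012, 0, 0], "delta_rot": [0, 0, 0], "hand": -0.1}, {"offset": [0.003, 0, 0], "delta_rot": [0, 0, 0], "hand": -0.1}, {"offset": [0, 0, 0], "delta_rot": [0, 0, 0], "hand": -0.1}]}}

```text
clock: 11.48
eef_pos: [0.5286, 0.0399, 0.1585]
tcp_rot: [0.693, 0.147, 0.691, -0.146]
ft_force: [0.2, -0.7, -0.1]
opening: 0.0386
```

```bash
python3 go.py .5297 .0384 .156
```

```text
shift [ 0.0025 -0.0009  0.0016] turn [ 0.02  0.02 -0.01] ft [ 0.17 -0.74 -0.14] clock 11.4833
```

Close on the knob (60 N) after a small centring correction.

Emit:
{"method": "play_rows", "body": {"grip_force": 50, "series": [{"offset": [0.001, -0.001, 0.0016], "delta_rot": [0, 0, 0], "hand": -0.1}, {"offset": [0, 0, 0], "delta_rot": [0, 0, 0], "hand": -0.3}, {"offset": [0, 0, 0], "delta_rot": [0, 0, 0], "hand": -0.45}, {"offset": [0, 0, 0], "delta_rot": [0, 0, 0], "hand": -1}, {"offset": [0, 0, 0], "delta_rot": [0, 0, 0], "hand": -1}, {"offset": [0, 0, 0], "delta_rot": [0, 0, 0], "hand": -1}, {"offset": [0, 0, 0], "delta_rot": [0, 0, 0], "hand": -1}]}}

```text
clock: 12.07
eef_pos: [0.5298, 0.038, 0.1574]
tcp_rot: [0.692, 0.147, 0.691, -0.147]
ft_force: [-0.2, -0.5, -2.3]
opening: 0.0171
```

```bash
python3 snap.py; python3 go.py .5297 .0384 .156 60
```

```text
12.0667 [0.5298 0.038  0.1574] [-0.2  -0.51 -2.33] [-0.008  0.    -0.104] 0.0171 [ 0.025  0.133  2.051  0.     0.956 -1.128]
shift [ 0.0014  0.0003 -0.0003] turn [ 1.001e+01  1.000e-02 -2.000e-02] ft [-0.2  -0.51 -2.33] clock 12.0667
```

Emit:
{"method": "play_rows", "body": {"series": [{"offset": [0, 0, 0], "delta_rot": [0.6, 0, 0], "hand": -1}, {"offset": [0, 0, 0], "delta_rot": [0.6, 0, 0], "hand": -1}, {"offset": [0, 0, 0], "delta_rot": [0.6, 0, 0], "hand": -1}, {"offset": [0, 0, 0], "delta_rot": [0.6, 0, 0], "hand": -1}, {"offset": [0, 0, 0], "delta_rot": [0.6, 0, 0], "hand": -1}, {"offset": [0, 0, 0], "delta_rot": [0.6, 0, 0], "hand": -1}]}}

```text
clock: 12.57
eef_pos: [0.5297, 0.038, 0.1574]
tcp_rot: [0.653, 0.273, 0.651, -0.275]
ft_force: [0.0, -0.3, -2.4]
opening: 0.0172
```

```bash
python3 snap.py; python3 go.py .5297 .0384 .157 60
```

```text
12.5667 [0.5297 0.038  0.1574] [ 0.   -0.3  -2.43] [ 0.184 -0.06   0.628] 0.0172 [ 0.027  0.132  2.051 -0.004  0.956 -0.746]
shift [ 0.0004  0.0003 -0.0002] turn [ 6.4   0.04 -0.  ] ft [ 0.   -0.3  -2.43] clock 12.5667
```

Emit:
{"method": "play_rows", "body": {"series": [{"offset": [0, 0, 0], "delta_rot": [0.6, 0, 0], "hand": -1}, {"offset": [0, 0, 0], "delta_rot": [0.6, 0, 0], "hand": -1}, {"offset": [0, 0, 0], "delta_rot": [0.6, 0, 0], "hand": -1}, {"offset": [0, 0, 0], "delta_rot": [0.6, 0, 0], "hand": -1}, {"offset": [0, 0, 0], "delta_rot": [0.6, 0, 0], "hand": -1}, {"offset": [0, 0, 0], "delta_rot": [0.6, 0, 0], "hand": -1}, {"offset": [0, 0, 0], "delta_rot": [0.6, 0, 0], "hand": -1}, {"offset": [0, 0, 0], "delta_rot": [0.6, 0, 0], "hand": -1}]}}

```text
clock: 13.23
eef_pos: [0.5294, 0.038, 0.1574]
tcp_rot: [0.562, 0.431, 0.558, -0.433]
ft_force: [0.1, 0.0, -2.2]
opening: 0.0172
```

```bash
python3 snap.py side:s12; python3 go.py .5297 .0384 .157 60;python3 -c "
from h import *
crop('s12c',load('s12')['img'],260,150,390,275,5)"
```

```text
13.2333 [0.5294 0.038  0.1574] [ 0.05  0.02 -2.16] [0.176 0.042 0.083] 0.0172 [ 0.028  0.132  2.052 -0.007  0.956 -0.224]
shift [ 0.0004  0.0005 -0.0004] turn [ 1.41  0.05 -0.01] ft [-0.2  -0.58 -1.76] clock 13.2833
```

View pics/s12c.png

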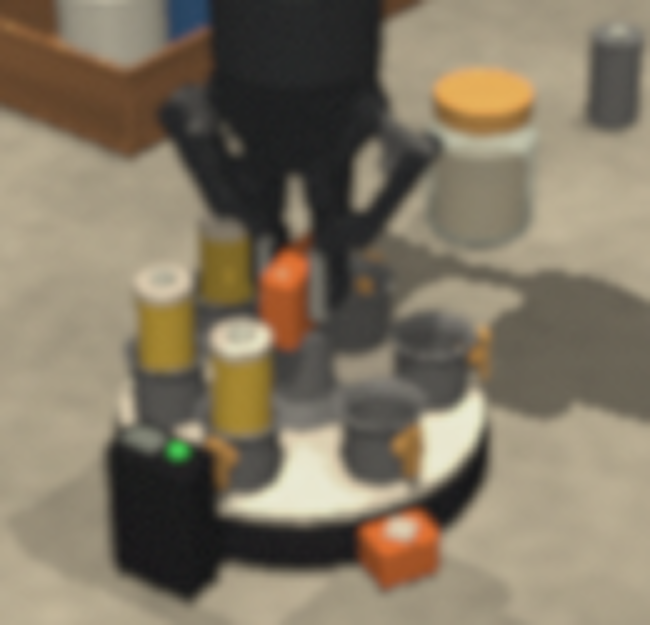

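Emit:
{"method": "play_rows", "body": {"series": [{"offset": [0, 0, 0], "delta_rot": [0.5, 0, 0], "hand": -1}, {"offset": [0, 0, 0], "delta_rot": [0.5, 0, 0], "hand": -1}, {"offset": [0, 0, 0], "delta_rot": [0.3, 0, 0], "hand": -1}, {"offset": [0, 0, 0], "delta_rot": [0.1, 0, 0], "hand": -1}, {"offset": [0, 0, 0], "delta_rot": [0, 0, 0], "hand": -1}, {"offset": [0, 0, 0], "delta_rot": [0, 0, 0], "hand": -1}]}}

```text
clock: 13.78
eef_pos: [0.5292, 0.0379, 0.1574]
tcp_rot: [0.527, 0.472, 0.524, -0.474]
ft_force: [0.2, -1.5, -1.9]
opening: 0.0172
```

```bash
python3 snap.py; python3 go.py .5297 .0384 .157 60
```

```text
13.7833 [0.5292 0.0379 0.1574] [ 0.17 -1.47 -1.88] [ 0.181  0.104 -0.074] 0.0172 [ 0.027  0.132  2.052 -0.006  0.956 -0.075]
shift [ 0.0004  0.0005 -0.0005] turn [ 0.01  0.05 -0.01] ft [ 0.17 -1.47 -1.88] clock 13.7833
```

Emit:
{"method": "play_rows", "body": {"series": [{"offset": [0, 0, 0], "delta_rot": [0, 0, 0], "hand": -0.45}, {"offset": [0, 0, 0], "delta_rot": [0, 0, 0], "hand": -0.3}, {"offset": [0, 0, 0], "delta_rot": [0, 0, 0], "hand": -0.2}, {"offset": [0, 0, 0], "delta_rot": [0, 0, 0], "hand": -0.1}, {"offset": [0, 0, 0], "delta_rot": [0, 0, 0], "hand": -0.1}, {"offset": [0, 0, 0], "delta_rot": [0, 0, 0], "hand": -0.1}]}}

```text
clock: 14.28
eef_pos: [0.5305, 0.0379, 0.1589]
tcp_rot: [0.529, 0.472, 0.524, -0.472]
ft_force: [1.0, -0.0, -0.2]
opening: 0.0386
```

Emit:
{"method": "play_rows", "body": {"series": [{"offset": [-0.008, 0, 0], "delta_rot": [0, 0, 0], "hand": -0.1}, {"offset": [-0.015, 0, 0], "delta_rot": [0, 0, 0], "hand": -0.1}, {"offset": [-0.025, 0, 0], "delta_rot": [0, 0, 0], "hand": -0.1}, {"offset": [-0.03, 0, 0], "delta_rot": [0, 0, 0], "hand": -0.1}, {"offset": [-0.03, 0, -0.02], "delta_rot": [0, 0, 0], "hand": -0.1}, {"offset": [-0.02, 0, -0.03], "delta_rot": [0, 0, 0], "hand": -0.1}, {"offset": [0, 0, -0.03], "delta_rot": [0, 0, 0], "hand": -0.1}, {"offset": [0, 0, -0.02], "delta_rot": [0, 0, 0], "hand": -0.1}, {"offset": [0, 0, 0], "delta_rot": [0, 0, 0], "hand": -0.1}]}}

```text
clock: 15.03
eef_pos: [0.5188, 0.1406, 0.2981]
tcp_rot: [0.528, 0.474, 0.523, -0.472]
ft_force: [-1.2, -0.5, -0.1]
opening: 0.0383
```

```bash
python3 snap.py wrist:w13 side:s13 top:t13;python3 -c "
from h import *
crop('t13c',load('t13')['img'],250,165,380,255,6)
crop('s13c',load('s13')['img'],270,160,400,275,5)"
```

```text
15.0333 [0.5188 0.1406 0.2981] [-1.16 -0.46 -0.11] [-0.006  0.013  0.01 ] 0.0383 [ 0.22   0.004  1.908 -0.004  1.223  0.117]
```

View pics/w13.png

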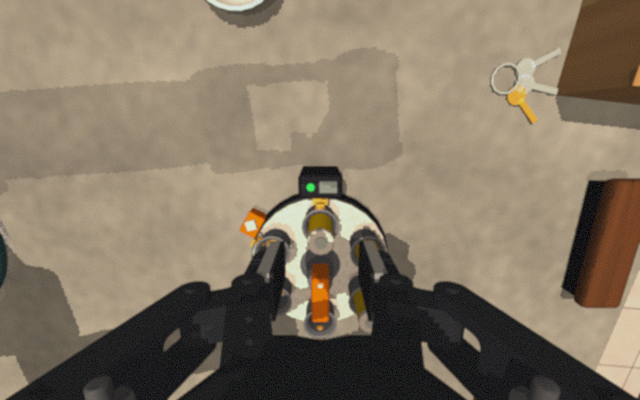

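View pics/s13c.png

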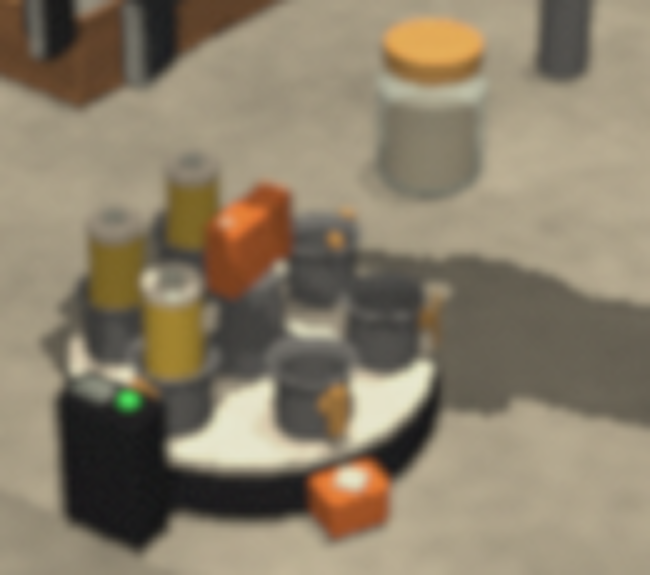

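View pics/t13c.png

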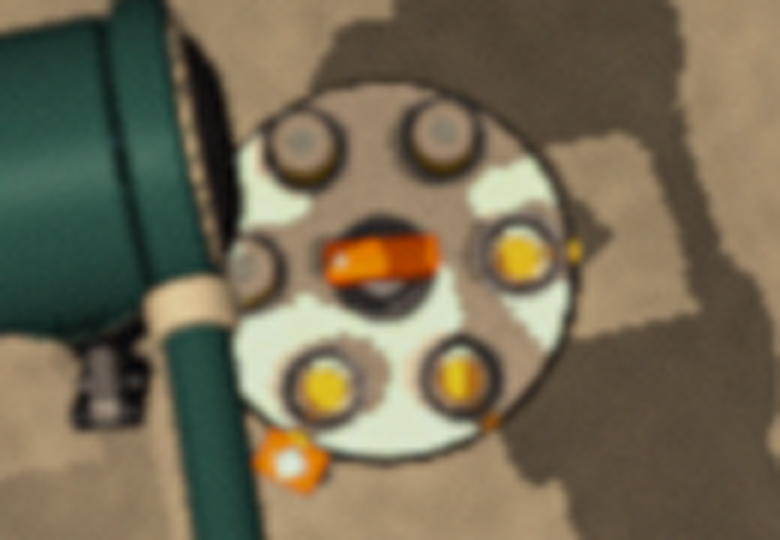

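Run:
```python
from h import *
W=load("w13");S=load("s13")
crop('w13c',W["img"],250,160,390,330,3.5)
b=(270+172.5/5-.5,160+282/5-.5)
print(tri([(W,320,241),(S,*b)]))
a=-.419+np.deg2rad(120); print("expected",.5295+.061*np.cos(a),.0384+.061*np.sin(a))
```

```text
[0.52407065 0.09807413 0.10386139]
expected 0.5231311031110726 0.09906660656751959
```

View pics/w13c.png

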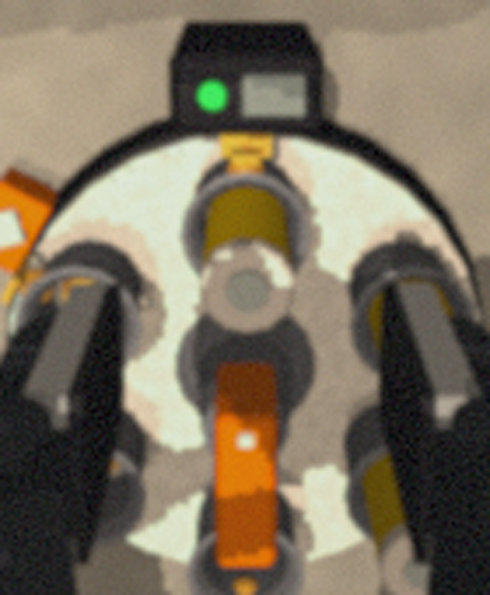

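The cell stands squarely facing the post, about 1 mm from the expected position and at the same height as before. Handing in.

```bash
python3 -c "
from cell import arm
print(arm.finish_job())"
```

```text
the job is handed in; nothing more can be done
None
```

The yellow cell is loaded, pressed home and standing at the charging post. I handed the job in at about 15 s, with the arm clear of everything. No verdict was reported.

- **Loading:** I picked the cell up, lowered it into the cup at the orange load mark and pressed it past the side spring. That took about 4–7 N. It then stopped hard, with the tool stalled at z = 0.1547 m. I pressed twice to be sure, and the wrist force peaked at about 14 N, under the 20 N limit. By my estimate the contact disc's free top was about 11.5 mm above the cup's bottom, within the stated 3–17 mm.
- **Turning:** I gripped the knob, turned it 60° clockwise and let go. The turning resistance fell to near zero at the new click.
- **Last checks:**
  - After release, the cell's shoulder measured z ≈ 0.105 m, which matches the height felt at the hard stop.
  - After the turn it measured about 0.104 m, and the cell stood about 1.4 mm from where I expected it at the post. Both are within the camera accuracy of about 2 mm.
  - In the side picture the empty cups sit where cups sat before the turn, so the carousel is in its click.
  - I never touched the other things on the ledge, though I did not re-measure their positions.

No check failed or disagreed.

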